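# Line up a lock-plate stack with a taper pin

### The arm

A 7-joint arm with a two-finger parallel gripper is mounted at the origin on a cart in front of the work surface, level with it; the furniture and walls round the work are solid. World frame = base frame: x ahead of the robot, y to its left, z up, the work surface at z = 0. Lengths are in m, angles in degrees, forces in N, time in s.
With the tool pointing down it reaches from about 0.35 to 0.775 m from the base axis. Payload 3.1 kg.
Tool frame: the origin (TCP) lies on the centre line of the jaws, within the pads' length; the fingertips stand 17 mm ahead of it and the grasp point (between the pads) lies 2 mm behind it (robot.tip_reach is the distance from the TCP to the fingertips, in m); z points along the fingers, y is the line along which they close (so a half turn about z gives the same grasp; the last joint's range is limited). The gripper opens to 85 mm and grips with 20 to 120 N. Pads are 22 mm wide; open, the fingers measure 114 mm over their backs; the gripper's body (76 mm by 85 mm) begins 54 mm behind the grasp point. The pads swing forward as they close: fully open they stand 13 mm farther back than shut.
Start: joints at [-66.274, 17.813, 0.802, 86.603, -0.252, 75.585, -1.558], TCP at [0.242, 0.494, 0.248] pointing down, gripper open.
Joint ranges: [-154.91, 154.91], [-16.99, 109.72], [-72.82, 74.43], [7.12, 147.25], [-82.49, 262.49], [11.32, 116.49], [-174.64, 174.64]. Speed limits (degrees/s): [159.86, 159.86, 180, 180, 180, 180, 180].

### API

Orientations are given as [roll, pitch, yaw] about the fixed x, y, z axes, in that order (R = Rz(yaw) Ry(pitch) Rx(roll)).
In Python, from station import robot, fingers, vision, workorder, recognise gives the robot as it stands. Calls block until the motion is done:
- robot.move_to(position, orientation): joint-space move of the TCP to a pose.
- robot.line_to(position, orientation=None, velocity=0.15, f_stop=None): straight line of the TCP; orientation=None keeps the orientation; velocity is the mean speed in m/s. With f_stop (N) it stops when the force on the tool has changed by that much, and returns True; else False.
- robot.move_j(angles): joint-space move.
- fingers.gripper_to(opening, force=None): opening from 0.0 (shut) to 1.0 (fully open); force is the grip in N (None keeps the last); returns when the fingers have stopped.
- robot.pause(seconds).
- robot.inverse_kinematics(position, orientation): joint angles nearest the present ones, or None.
- vision.grab_frame(name): name is "scene" or "top" or "wrist"; returns the picture (384x512x3 uint8, red, green, blue); there is no depth.
- vision.calibration(name): a dict with "mtx" (3x3 intrinsics, pixels), "extrinsics" (4x4, takes a point from world to camera coordinates); the wrist camera has in their place "T_tool_cam" (4x4, takes a point from camera to tool coordinates, whose origin is the TCP and whose axes are the flange's). Camera axes: x right, y up, looking along -z (the intrinsics and any distortion apply to the point x, -y, -z); pixel columns grow to the right and rows downward; lengths in m; the calibration is good to about 2 mm. A picture is of the moment at which its call begins: read the wrist's pose just before it. calibration takes no time and is no camera call.
A pose or a line that the arm cannot do raises robot.PlanningError and nothing moves.
- workorder.close_job(): hands the job in; it is judged then, once.
Trained networks look in the newest picture that a camera, given by its name, has taken for a name from the list of things; names that differ only in an ending like _2 or _b are one class to them, and where a whole thing is asked for, a point or a joint stands for the part that bears it (a point fixed in the world has none). Each returns a list of dicts, best first, with "p" (0 to 1); they miss things now and then, are a little off and sometimes report something else, mostly with a low value. They report only what shows in the picture. A call takes as long as a camera call. They do not tell look-alikes from the thing itself.
- recognise(label, camera): "rect" ([centre column, centre row, width, height] in pixels, round what is visible of it).
Readings, each from a call of its own:
- robot.current_time_s(): time.
- robot.current_joint_positions(): joint angles.
- robot.current_dq(): joint speeds.
- robot.current_joint_torque(): joint torques, N m.
- robot.current_tool_pos(): TCP position.
- robot.current_eef_rot(): TCP orientation.
- robot.current_contact_force(): force on the tool from outside, world axes, zero at the start.
- robot.current_torque(): the same for the moment, N m.
- robot.current_finger_gap(): opening from 0.0 (shut) to 1.0 (fully open).
- robot.current_gripper_force(): force on a finger pad.
Only numpy, scipy, OpenCV 4.12 (cv2) and the standard library are available. Lean on these libraries where they do the work, as an engineer would, in place of code of your own. Each camera call takes 0.05 s, during which the arm holds its last target. There are 200 camera calls.

### The job

Take the taper pin from its wooden stand and drive it point first down through the holes of the two lock plates and the bottom ring stacked on the jig, so that it pulls them into line, until its collar sits fully home on the top plate; then let go and leave it standing there. The bottom ring is clamped and its hole sits off-centre, you cannot tell which way, so feel your way in: keep the side force under about 5 N and press the pin down with no more than about 30 N, and do not disturb the other things on the bench.

Things in the scene. Friction and masses are not known exactly. Their poses are not given: they have to be found in the camera images.
- jig: Assembly jig screwed to the bench (fixed): aluminium block 140 x 88 x 52 mm with a stack on it: a clamped round bottom ring 78 mm wide, under two lock plates 120 x 60 mm; each layer is 8 mm thick, the stack's upper face 76 mm above the bench. Origin: centre of the underside; x along its length, z up. A strap crosses the stack at x = +52 mm, up to 10 mm above it. The block has a 42 mm bore below the holes.
- jig_top (a point): Point at x = -30 mm, y = 0 of the jig, level with the stack's upper face, on the axis of the bottom ring; axes as the jig. Each layer has a 22 mm through hole. The two upper plates slide stiffly in x and y (1 to 2 N each moves them). The bottom ring does not give: its hole is off-centre, 6 mm from this axis in a direction that is not known and must be felt for.
- cover_hole (a point): Centre of the mouth of the top plate's 22 mm hole, on its upper face; it moves with the top plate and starts up to 4 mm off jig_top in jig x and y each, as does that of the plate below it.
- pin_grip (a point): Taper alignment pin: loose steel pin, 120 mm long, 0.16 to 0.26 kg, standing point down in the stand. This point: centre of its round grip (18 mm diameter, 45 mm long), 98 mm above the point. z along the pin, away from the point.
- pin_collar (a point): Centre of the underside of the pin's collar (31 mm wide, 5 mm thick), 70 mm above the point, 28 mm below pin_grip.
- pin_tip (a point): Centre of the pin's 4 mm wide flat point. From here the pin tapers evenly over 42 mm to 20 mm diameter, then runs parallel for 28 mm up to the collar.
- pin: The same taper pin as a whole; origin at the centre of its flat point, z towards the grip.
- stand_mouth (a point): Mouth of the 23 mm bore in the wooden pin stand (64 x 64 mm, 80 mm high, fixed to the bench), 80 mm above the bench. The pin stands in it at the start, its collar on the stand's top.
- euro_cylinder: Bystander (loose): brass euro lock cylinder lying on its side, 68 x 32 x 17 mm. Origin: centre of its underside.
- padlock: Bystander (loose): brass padlock lying flat, 63 x 42 x 19 mm. Origin: centre of its underside.
- mortice_key: Bystander (loose): flat-lying mortice key, 84 x 31 x 11 mm. Origin: centre of its underside.
- pliers: Bystander (loose): pliers lying flat, 151 x 52 x 12 mm. Origin: centre of its underside.
- oil_can: Bystander (loose): small oil can with upright spout, 64 mm across, 150 mm tall. Origin: centre of its underside.
Mind the look-alikes: they are no part of the job. What is shaped like the part that bears stand_mouth but pink is not meant. What is shaped like the pin but turquoise is not meant.

How it is judged (in metres and radians):
On the way, in this order (a step that is already met when the one before it is completed fails the run):
1. the pin has been drawn out of the stand, its point above the stand's top (z of pin_tip in the frame of stand_mouth above 0 m), for 0.1 s.
2. the pin's point has entered the top plate's hole (z of pin_tip in the frame of jig_top below -0.004 m and horizontal distance between pin_tip and cover_hole below 0.011 m), for 0.1 s.
At the end, for the whole second after the job is handed in: The pin stands upright (within 0.08 rad) through both plates and the ring with the underside of its collar within 2 mm of the top plate's upper face, its point at least 66 mm below that face and its collar within 3 mm of the centre of the top hole, released and at rest (z of pin_collar in the frame of jig_top below 0.002 m and z of pin_tip in the frame of jig_top below -0.066 m and horizontal distance between pin_collar and cover_hole below 0.003 m and angle between pin_collar's own z axis and vertical below 0.08 rad and linear speed of pin below 0.02 m/s); the robot touches nothing.
It fails at once if the pin is forced against the bottom ring with more than 12 N (contact force between pin and base_plate above 12 N).
It fails at once if the pin is forced down: more than 40 N between the pin and the jig with all its plates (contact force between pin and jig above 40 N).
It fails at once if a bystander (lock cylinder, padlock, key, pliers, oil can) is shifted by more than 20 mm (distance of any of euro_cylinder, padlock, mortice_key, pliers, oil_can from where it was at the start of the episode above 0.02 m).
It also fails if it takes over 59 s, if anything falls off the work surface, if the arm or the gripper's body presses on something with over 40 N, if the wrist force passes 120 N, or if a joint passes its speed limit or range.

## Working session

There is one attempt and no reset: what is moved stays moved. The work goes in short steps, each a Python script; the robot and the scene stay as the last script left them, time stands still between calls to the robot, and variables do not carry over. Pictures are saved under pics/ and viewed, at most 10 in all, crops included, and the job is handed in when it is done.

```bash
mkdir -p pics; ls; python3 - <<'E'
from station import robot, fingers, vision, workorder, recognise
import cv2,numpy as np
ims=[]
for n in("scene","top"):
    im=vision.grab_frame(n); cv2.imwrite(f"pics/{n}0.png",im[:,:,::-1])
    for l in("jig","pin","stand_mouth","oil_can"):
        print(n,l,[(round(d["p"],2),np.round(d["rect"]).tolist()) for d in recognise(l,n)[:3]])
    c=vision.calibration(n);print(np.round(c["mtx"],1).tolist(),np.round(c["extrinsics"],3).tolist(),c.keys())
c=vision.calibration("wrist");print(np.round(c["T_tool_cam"],3).tolist(),np.round(c["mtx"],1).tolist())
print(robot.current_time_s(),robot.current_eef_rot(),robot.current_contact_force())
E
```

```text
pics
scene jig [(0.67, [255.0, 306.0, 86.0, 78.0])]
scene pin [(0.7, [244.0, 179.0, 8.0, 28.0]), (0.55, [196.0, 190.0, 14.0, 43.0])]
scene stand_mouth [(0.98, [242.0, 202.0, 46.0, 57.0]), (0.76, [168.0, 279.0, 55.0, 69.0])]
scene oil_can [(0.96, [261.0, 146.0, 26.0, 52.0]), (0.37, [292.0, 206.0, 26.0, 46.0])]
[[387.9, 0.0, 247.9], [0.0, 387.9, 196.3], [0.0, 0.0, 1.0]] [[0.998, 0.066, 0.005, -0.565], [-0.049, 0.69, 0.722, -0.153], [0.044, -0.721, 0.692, -0.811], [0.0, 0.0, 0.0, 1.0]] dict_keys(['mtx', 'extrinsics'])
top jig [(0.81, [357.0, 191.0, 64.0, 73.0])]
top pin [(0.92, [254.0, 250.0, 31.0, 17.0]), (0.71, [232.0, 202.0, 12.0, 17.0]), (0.51, [356.0, 191.0, 66.0, 78.0])]
top stand_mouth [(0.88, [231.0, 208.0, 50.0, 54.0]), (0.71, [334.0, 274.0, 62.0, 52.0])]
top oil_can [(0.71, [148.0, 193.0, 34.0, 34.0])]
[[473.6, 0.0, 256.5], [0.0, 473.6, 196.9], [0.0, 0.0, 1.0]] [[0.01, -0.999, 0.037, 0.149], [0.982, 0.017, 0.189, -0.561], [-0.19, 0.034, 0.981, -0.958], [0.0, 0.0, 0.0, 1.0]] dict_keys(['mtx', 'extrinsics'])
[[-0.001, 0.945, 0.327, 0.084], [1.0, 0.001, 0.001, -0.0], [0.0, 0.327, -0.945, -0.125], [0.0, 0.0, 0.0, 1.0]] [[292.7, 0.0, 251.4], [0.0, 292.7, 191.5], [0.0, 0.0, 1.0]]
0.5 [-1.79995904e+02  2.67658557e-03  1.53890252e+02] [ 0.15910697 -0.43871787  0.00622799]
```

View pics/scene0.png

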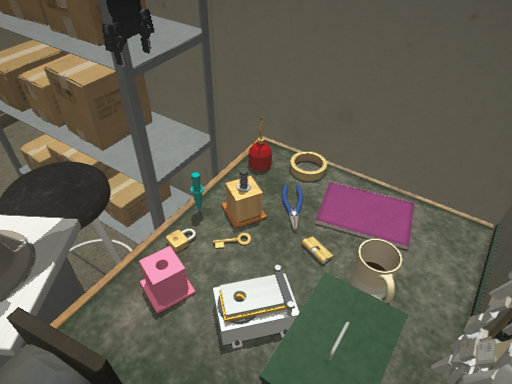

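View pics/top0.png

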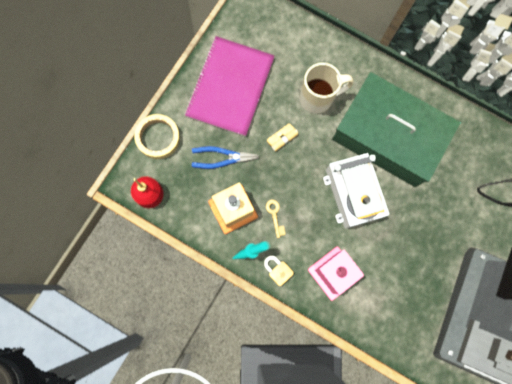

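The scene view shows the dark pin in the wooden stand (243,185 scene; 235,201 top). The jig's hole is at about (365,199) in the top view. The pink stand and turquoise pin are the look-alikes.

```bash
cat > h.py <<'E'
from station import robot, fingers, vision, workorder, recognise
import cv2, numpy as np
from scipy.spatial.transform import Rotation as R
def pose():
    T=np.eye(4);T[:3,:3]=R.from_euler('xyz',robot.current_eef_rot(),degrees=True).as_matrix();T[:3,3]=robot.current_tool_pos();return T
def grab(n,f=None):
    T=pose() if n=="wrist" else None
    im=vision.grab_frame(n)
    if f: cv2.imwrite("pics/"+f,im[:,:,::-1])
    c=vision.calibration(n)
    W=T@c["T_tool_cam"] if n=="wrist" else np.linalg.inv(c["extrinsics"])
    return im,c["mtx"],W
def back(K,W,px,z):
    u=np.linalg.inv(K)@[px[0],px[1],1]; d=W[:3,:3]@[u[0],-u[1],-u[2]]; o=W[:3,3]
    return o+d*(z-o[2])/d[2]
def proj(K,W,p):
    q=np.linalg.inv(W)@[*p,1]; v=K@[q[0],-q[1],-q[2]]; return v[:2]/v[2]
E
python3 - <<'E'
from h import *
for n in("top","scene"):
    im,K,W=grab(n)
    L={"top":[("grip top",(235,201),.13),("hole",(365,199),.076),("oil",(146,190),.05),("hingeA",(350,160),.076),("B",(372,222),.076)],"scene":[("grip top",(243.5,173),.13),("hole",(240,296),.076),("oil",(261,156),.05)]}[n]
    for l,p,z in L: print(n,l,np.round(back(K,W,p,z),3))
E
```

```text
top grip top [0.534 0.201 0.13 ]
top hole [ 0.553 -0.07   0.076]
top oil [0.569 0.391 0.05 ]
top hingeA [ 0.637 -0.04   0.076]
top B [ 0.505 -0.083  0.076]
scene grip top [0.543 0.196 0.13 ]
scene hole [ 0.557 -0.073  0.076]
scene oil [0.577 0.362 0.05 ]
```

```bash
python3 - <<'E'
from h import *
fingers.gripper_to(0.6)
robot.move_to([0.555,-0.071,0.21],[180,0,-162])
im,K,W=grab("wrist","wj.png"); np.savez("wj.npz",K=K,W=W)
print(robot.current_time_s())
robot.move_to([0.538,0.199,0.25],[180,0,-162])
im,K,W=grab("wrist","ws.png"); np.savez("ws.npz",K=K,W=W)
print(robot.current_time_s(),robot.current_joint_positions(), robot.current_contact_force(),recognise("pin","wrist"),recognise("stand_mouth","wrist"))
a=cv2.imread("pics/wj.png");b=cv2.imread("pics/ws.png")
cv2.imwrite("pics/both.png",np.hstack([a[:,56:456],b[:,56:456]]))
E
```

```text
3.3917
4.5 [-42.62068986  21.9233991   29.30884888  83.47872694 -10.68323459
  77.40932259  94.99964633] [ 0.06771806 -1.00179804 -0.98873195] [{'rect': [224.4, 78.4, 104.8, 27.2], 'p': 0.92}, {'rect': [262.5, 186.2, 26.4, 39.8], 'p': 0.76}, {'rect': [401.5, 249.4, 88.8, 90.0], 'p': 0.27}] [{'rect': [258.9, 170.0, 71.9, 85.2], 'p': 0.85}, {'rect': [101.3, 18.1, 108.8, 33.4], 'p': 0.78}]
```

View pics/both.png

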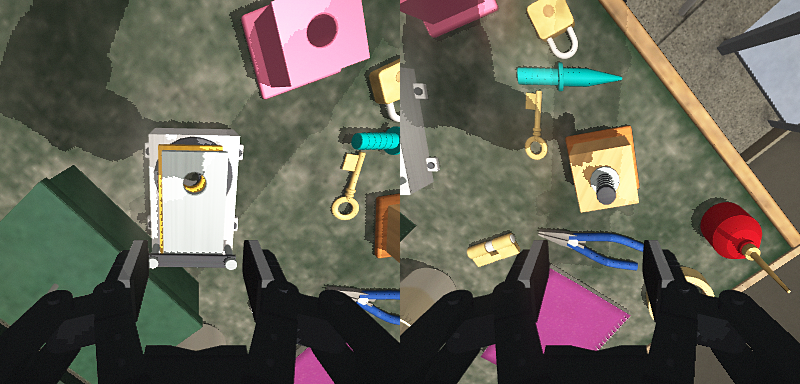

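The jig hole is at about (251,183) and the pin's grip top at about (260,198) in full-frame pixels. I'll zoom in on both for precision.

```bash
python3 - <<'E'
import cv2,numpy as np
a=cv2.imread("pics/wj.png")[155:215,200:280][:,10:75];b=cv2.imread("pics/ws.png")[155:215,230:295]
cv2.imwrite("pics/crop.png",np.hstack([cv2.resize(x,None,fx=6,fy=6,interpolation=cv2.INTER_NEAREST) for x in(a,b)]))
E
```

```text
(no output)
```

View pics/crop.png

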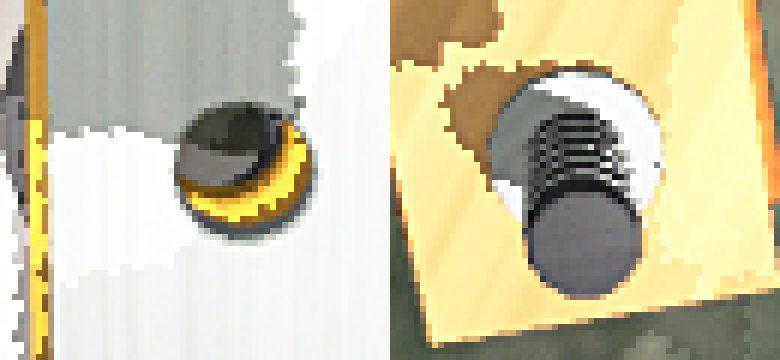

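```bash
python3 - <<'E'
from h import *
d=np.load("ws.npz");print(back(d["K"],d["W"],(262.3,195),.1305),back(d["K"],d["W"],(260.8,180.3),.085))
d=np.load("wj.npz");print(back(d["K"],d["W"],(250.5,183.5),.076))
# jig edges of white plate in wj: long edge directions
im=cv2.imread("pics/wj.png");
for p in [(215,147),(216,252),(295,247),(292,148)]: print(back(d["K"],d["W"],p,.076))
E
```

```text
[0.53863376 0.2060776  0.1305    ] [0.5387823  0.20606215 0.085     ]
[ 0.55271036 -0.07160718  0.076     ]
[ 0.53012491 -0.11217356  0.076     ]
[ 0.63238056 -0.08230592  0.076     ]
[ 0.60233408 -0.00856356  0.076     ]
[ 0.50971547 -0.04669844  0.076     ]
```

Measured positions: pin at (0.5387, 0.2061), upright, and top hole at (0.5527, -0.0716). I'll grasp and lift, and measure jig_top from the fixed ring and block edges in the saved picture.

```bash
python3 - <<'E'
from h import *
o=[180,0,-162]
robot.line_to([0.5387,0.2061,0.110],o,velocity=0.12)
fingers.gripper_to(0.0,80)
print(robot.current_finger_gap(),robot.current_gripper_force(),robot.current_tool_pos(),robot.current_contact_force())
print(robot.line_to([0.5387,0.2061,0.215],velocity=0.12,f_stop=15))
print(robot.current_finger_gap(),robot.current_time_s(),robot.current_tool_pos(),robot.current_contact_force())
im,K,W=grab("wrist","wg.png")
a=cv2.imread("pics/wj.png")[122:282,195:305]
a=cv2.resize(a,None,fx=3.75,fy=3.75,interpolation=cv2.INTER_NEAREST)
b=cv2.resize(im[100:380,150:350,::-1],None,fx=2,fy=2)[:,:380];b=cv2.copyMakeBorder(b,0,40,0,0,cv2.BORDER_CONSTANT)
cv2.imwrite("pics/c2.png",np.hstack([a,b]))
E
```

```text
0.18594971502484914 77.86957740783691 [0.53912735 0.20634696 0.11077666] [-1.42955546  0.68716009  3.46737616]
False
0.18764200826784058 7.35 [0.53791995 0.20590742 0.21385233] [-0.2875079  -0.84111131 -2.22587855]
```

View pics/c2.png

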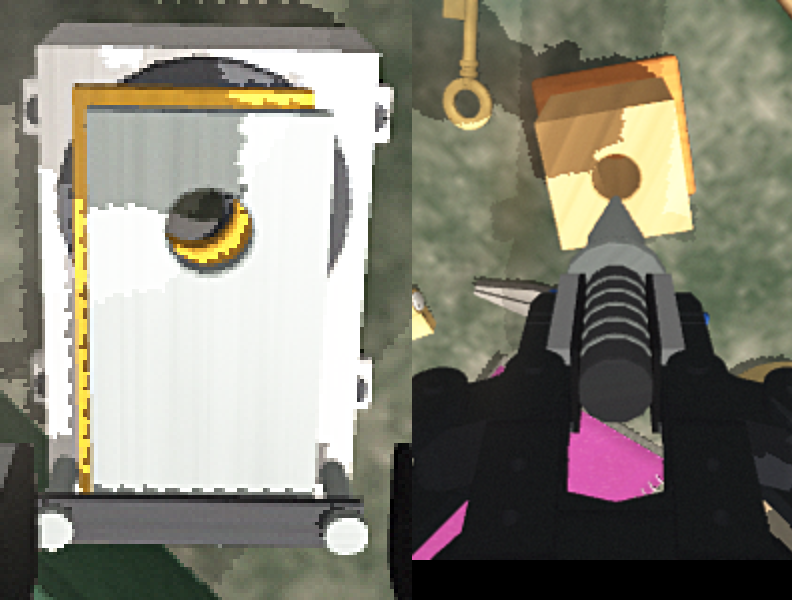

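```bash
python3 - <<'E'
from h import *
from scipy.optimize import least_squares
d=np.load("wj.npz");K,W=d["K"],d["W"]
u=lambda x,y:np.array([x/3.75+195,y/3.75+122])
t=np.linspace(0,2*np.pi,180)
def J(p,x,y,z):
    c,s=np.cos(p[2]),np.sin(p[2]);return [p[0]+c*x-s*y,p[1]+s*x+c*y,z]
def f(p):
    r=[]
    r+=list(proj(K,W,J(p,-.07,-.044,.052))-u(40,46))+list(proj(K,W,J(p,-.07,.044,.052))-u(378,48))
    C=np.array([proj(K,W,J(p,-.03+.039*np.cos(a),.039*np.sin(a),z)) for z in(.052,.06) for a in t])
    r+=[C[:,0].min()-u(60,0)[0],C[:,0].max()-u(350,0)[0],C[:,1].min()-u(0,57)[1]]
    r+=[(proj(K,W,J(p,.052,0,.084))-u(199,531))[0]]
    return r
s=least_squares(f,[.58,-.06,.33]);print(s.x,np.rad2deg(s.x[2]),np.round(s.fun,2))
print("jigtop",J(s.x,-.03,0,.076)," hole in jig", )
h=back(K,W,(250.5,183.5),.076)-J(s.x,-.03,0,.076);c,sn=np.cos(s.x[2]),np.sin(s.x[2]);print(h,[c*h[0]+sn*h[1],-sn*h[0]+c*h[1]])
# carried pin tip pixel -> offset check (tip px in wg)
E
```

```text
[ 0.58057838 -0.06383184  0.2977633 ] 17.06058023504019 [-1.05  0.06  0.5   1.14 -1.1   1.35 -1.02  0.32]
jigtop [np.float64(0.5518985277539795), np.float64(-0.0726333165995477), 0.076]  hole in jig
[8.11828304e-04 1.02613816e-03 1.38777878e-17] [np.float64(0.0010771550213480086), np.float64(0.000742806691645689)]
```

```bash
cat > desc.py <<'E'
from h import *
def F(): return np.mean([robot.current_contact_force() for _ in range(3)],axis=0)
def descend(zend,cmd,b,dz=.0015,fzmax=9,tmax=45):
    n=0
    while cmd[2]>zend:
        f=F()-b; l=np.linalg.norm(f[:2]); p=robot.current_tool_pos()
        if n%3==0 or l>3: print(round(robot.current_time_s(),2),np.round(1e3*(np.array(p)-[.552,-.0726,.1008+.076]),1),np.round(f,1),np.round(1e3*(cmd[:2]-[.552,-.0726]),1))
        if l>8 or f[2]>20 or robot.current_time_s()>tmax: print("abort");break
        if l>1.5: cmd[:2]+=f[:2]/l*min(.0002*l,.0008)
        if l<4 and f[2]<fzmax: cmd[2]-=dz
        elif f[2]>=fzmax and l<=1.5: print("stuck");break
        robot.line_to(cmd,velocity=.03,f_stop=8); n+=1
    return cmd
E
python3 - <<'E'
from desc import *
o=[180,0,-162]
robot.move_to([.552,-.0726,.215],o)
robot.line_to([.552,-.0726,.190],o,velocity=.08); robot.pause(.3)
b=F(); np.save("b.npy",b); p=robot.current_tool_pos(); print(b,p,robot.current_time_s())
cmd=np.array([.552,-.0726,.190]); cmd[:2]+=cmd[:2]-np.array(p)[:2]
cmd=descend(.162,cmd,b,dz=.002); np.save("cmd.npy",cmd); print(cmd,robot.current_tool_pos(),F()-b,robot.current_time_s())
E
```

```text
[-0.81972369  0.21837647 -2.52505509] [ 0.55231959 -0.0727224   0.19049404] 9.2417
9.24 [ 0.3 -0.1 13.7] [0. 0. 0.] [-0.3  0.1]
9.99 [-0.5  0.1  7. ] [ 0.5 -0.5  1. ] [-0.3  0.1]
10.74 [-0.4  0.2  1. ] [ 1.2 -0.9  0.3] [-0.3  0.1]
11.49 [-0.4  0.1 -5. ] [ 1.2 -0.5 -0.2] [-0.3  0.1]
12.24 [ -0.4   0.2 -11. ] [ 1.  -0.9  1. ] [-0.3  0.1]
[ 0.55168041 -0.0724776   0.162     ] [ 0.55154448 -0.07244471  0.16180768] [ 1.06103017 -0.27949914  0.60103052] 12.7417
```

```bash
python3 - <<'E'
from desc import *
b=F(); np.save("b.npy",b); cmd=np.load("cmd.npy")
cmd=descend(.125,cmd,b,dz=.0015); np.save("cmd.npy",cmd); print(cmd,robot.current_tool_pos(),F()-b,robot.current_time_s())
E
```

```text
12.74 [ -0.5   0.2 -15. ] [0. 0. 0.] [-0.3  0.1]
13.49 [ -0.4   0.1 -19.4] [-0.6 -0.5 -0.4] [-0.3  0.1]
14.24 [ -0.4   0.1 -23.9] [-1.1  0.5 -0.1] [-0.3  0.1]
14.99 [ -0.4   0.1 -28.4] [-1.   0.4  0.5] [-0.3  0.1]
15.74 [ -0.2  -0.1 -32.8] [ 0.2 -0.8  0. ] [-0.3  0.1]
16.49 [ -0.1  -0.6 -37.2] [ 0.8 -2.6  0.9] [-0.3  0.1]
17.24 [  0.3  -1.4 -41.7] [ 0.7 -1.9  3.3] [-0.1 -1.4]
17.49 [  0.3  -1.7 -43.4] [ 1.6 -2.9  2.5] [ 0.1 -1.8]
17.99 [  0.5  -2.5 -46.7] [ 1.4 -2.2  1.8] [ 0.7 -2.9]
18.74 [  0.8  -3.4 -51.1] [0.3 0.1 1.1] [ 1.  -3.6]
[ 0.55303353 -0.07624044  0.1245    ] [ 0.55288105 -0.07620896  0.12429696] [ 0.38778421 -0.7690002   1.46683097] 18.9917
```

```bash
python3 - <<'E'
from desc import *
b=np.load("b.npy"); cmd=np.load("cmd.npy")
cmd=descend(.1025,cmd,b,dz=.0012,fzmax=10); np.save("cmd.npy",cmd); print(cmd,robot.current_tool_pos(),F()-b,robot.current_time_s())
E
```

```text
18.99 [  0.9  -3.6 -52.5] [ 0.4 -0.8  1.5] [ 1.  -3.6]
19.74 [  1.1  -4.  -55.8] [-0.1 -2.1  3. ] [ 1.  -3.6]
20.49 [  1.3  -4.7 -59.7] [ 0.7 -1.4  3.4] [ 1.1 -4.5]
21.24 [  1.3  -5.  -63.5] [-0.3 -0.3  0.9] [ 1.7 -5.7]
21.99 [  1.4  -5.1 -67. ] [-0.5  1.4  0.5] [ 1.8 -5.4]
22.74 [  1.4  -5.  -70.4] [-0.   1.2  0.8] [ 1.3 -4.8]
23.24 [  1.8  -5.2 -70.8] [-3.4  0.9 12.1] [ 0.8 -4.7]
23.49 [  1.8  -5.1 -70.8] [-2.2  0.6 10.1] [ 0.1 -4.5]
24.24 [  1.9  -5.2 -70.9] [-2.1  1.6 13.7] [-0.8 -4.1]
stuck
[ 0.55077323 -0.07639983  0.1029    ] [ 0.55385187 -0.07776907  0.10592573] [-1.22740207  0.71304419 12.41274633] 24.4917
```

```bash
python3 - <<'E'
from desc import *
p=robot.current_tool_pos(); robot.line_to([p[0],p[1],p[2]-.0005],velocity=.03)
print(robot.current_contact_force()-np.load("b.npy"))
fingers.gripper_to(0.6); robot.line_to([p[0],p[1],.20],velocity=.1); robot.pause(.3)
im,K,W=grab("wrist","wf.png"); np.savez("wf.npz",K=K,W=W); print(robot.current_time_s())
cv2.imwrite("pics/cf.png",cv2.resize(im[120:280,180:320,::-1],None,fx=3.75,fy=3.75,interpolation=cv2.INTER_NEAREST))
c=p
for n,z in (("grip top",.1265),("collar top",.081)): q=proj(K,W,[c[0],c[1],z]); print(n,q,(q-[180,120])*3.75)
E
```

```text
[-2.46968374  2.41938757  9.27048334]
26.6583
grip top [251.76996638 212.69743171] [269.13737391 347.61536892]
collar top [251.717854   192.38194079] [268.9419525  271.43227797]
```

View pics/cf.png

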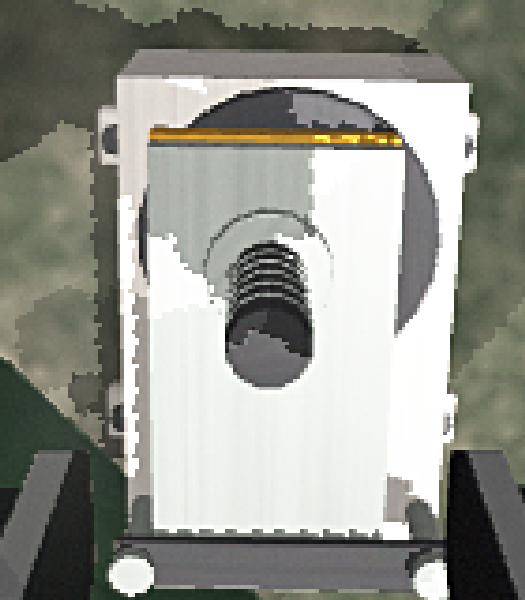

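The pin stands upright with its collar centred at (269,271) and its grip top at (269,344). Both match the pixels predicted for a fully seated pin, so I'm handing the job in.

```bash
python3 -c "
from station import workorder
print(workorder.close_job())"
```

```text
the job is handed in; nothing more can be done
None
```

The pin is seated through both plates and the ring with its collar on the top plate, upright and released; the job was handed in at about 27 s, but the hand-in call returned no verdict.

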